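# Unpin and open a bottle carrier

### The job

The bottle carrier is ready to be unloaded: pull the looped spring clip sideways out of the locking pin and lay it down inside the white tray. Then swing the hold-down plate up by its round handle until it stands upright and leave it standing open. Do not knock over the bottles in the carrier or the beaker and the blue bottle near it, and let go of everything at the end.

Things in the scene. Friction and masses are not known exactly. Their poses are not given: they have to be found in the camera images.
- carrier: Grey bottle carrier, fixed to the bench; base 130 mm (x) by 280 mm (y), 20 mm thick. Origin: on the bench under its middle. Its y runs along the hold-down plate from the locking pin (y -60 mm) to the hinge (y +110 mm); the handle sticks out to its -x side, the clip's loop to its +x side; z up.
- pin_hole (a point): Middle of the cross-drilled hole of the steel locking pin (20 mm diameter, standing upright through a slot in the hold-down plate), 122 mm above the bench. The hole runs along the carrier's x, 9 mm wide; the clip has about 1.5 mm play in it. The pin's top is 19 mm above this point. Axes as the carrier's.
- clip: Loose steel R-clip of 6 mm wire, 127 mm long, 34 mm wide, 75 g, lying level. Origin on the straight leg, at pin_hole at the start, axes then as the carrier's. The straight leg runs along x from -40 mm (tip) to the loop (45 to 87 mm); a sprung leg on its -y side is bowed round the pin. It cannot be lifted out: pull it straight along its +x (a few N), free after about 55 mm.
- clip_loop (a point): Middle of the clip's closed loop (x 57.5, y -14, z 0 mm of the clip), the place to grip: its two straight wires run along the clip's x for 23 mm, 34 mm apart over their outsides (y +3 and y -31 mm). The loop overhangs the plate's edge by over 15 mm; below it is free down to the carrier base. Axes as the clip's.
- clip_tip (a point): Free end of the clip's straight leg, 98 mm from the loop's middle.
- bar (a joint): Angle of the hold-down plate, rad: 0 shut (level), 1.57 upright, stop at 1.6. Dark anodised aluminium, 60 mm wide (carrier x -30 to +30 mm), 6 mm thick, top 119 mm above the bench, 250 g. Its stiff hinge (0.4 N m) keeps it where it is left; lifting takes about 3 N at the handle. The clip stops it from opening.
- bar_hinge (a point): Middle of the plate's hinge, 116 mm above the bench. The hinge axis is the carrier's x axis.
- bar_handle (a point): Grip point of the round metal handle, 14 mm diameter, sticking out sideways from the plate's free end, parallel to the hinge axis: bare from 30 to 100 mm from the plate's centre line, grip point at 66 mm. 210 mm from the hinge axis, level with it when shut; moves up and towards the hinge in a circle as the plate opens. Axes turn with the plate; x along the hinge axis.
- tray: White open tray, fixed, 200 mm (its x) by 140 mm (its y), 28 mm high, walls and floor about 4 to 5 mm thick. Origin: under its centre, on the bench.
- bottle_a: Amber bottle with white cap, 52 mm diameter, 90 mm tall, standing loose in the carrier under the plate near the hinge. Origin: centre of its underside.
- bottle_b: The same bottle, standing nearer the locking pin. Origin: centre of its underside.
- beaker: Glass beaker, 76 mm diameter, 85 mm tall, standing on the bench. Origin: centre of its underside.
- dropper: Blue bottle, 44 mm diameter, 90 mm tall, standing on the bench. Origin: centre of its underside.
There are look-alikes about, which are no part of the job. What is meant by the clip is not yellow, and is the smaller of those in its own colour.

How it is judged:
On the way, in this order (a step that is already met when the one before it is completed fails the run):
1. the clip is out of the locking pin, the plate still lying shut (distance between clip_tip and pin_hole above 0.025 m and distance between clip and pin_hole above 0.055 m and value of joint bar below 0.15 rad), for 0.1 s.
2. the clip lies in the tray, let go, the plate still lying shut (x of clip_tip in the frame of tray between -0.097 and 0.097 m and y of clip_tip in the frame of tray between -0.067 and 0.067 m and z of each of clip_tip, clip_loop in the frame of tray below 0.026 m and x of clip_loop in the frame of tray between -0.097 and 0.097 m and y of clip_loop in the frame of tray between -0.067 and 0.067 m and linear speed of clip below 0.03 m/s and contact force between clip and the fingers below 0.1 N and value of joint bar below 0.15 rad), for 0.2 s.
At the end, for the whole second after the job is handed in: The clip lies at rest in the tray, both its straight tip and the middle of its loop within the tray's walls and less than 26 mm above the bench, and the hold-down plate stands open at more than 1.3 rad, at rest; nothing is held (x of clip_tip in the frame of tray between -0.097 and 0.097 m and y of clip_tip in the frame of tray between -0.067 and 0.067 m and z of each of clip_tip, clip_loop in the frame of tray below 0.026 m and x of clip_loop in the frame of tray between -0.097 and 0.097 m and y of clip_loop in the frame of tray between -0.067 and 0.067 m and linear speed of clip below 0.03 m/s and contact force between clip and the fingers below 0.1 N and value of joint bar above 1.3 rad and velocity of joint bar between -0.05 and 0.05 rad/s); the robot touches nothing.
It fails at once if bottle_a knocked over (angle between bottle_a's own z axis and vertical above 0.5 rad).
It fails at once if bottle_b knocked over (angle between bottle_b's own z axis and vertical above 0.5 rad).
It fails at once if beaker knocked over (angle between beaker's own z axis and vertical above 0.5 rad).
It fails at once if dropper knocked over (angle between dropper's own z axis and vertical above 0.5 rad).
It also fails if it takes over 61 s, if anything falls off the work surface, if the arm or the gripper's body presses on something with over 40 N, if the wrist force passes 120 N, or if a joint passes its speed limit or range.

### The arm

A 6-joint arm with a two-finger parallel gripper is mounted at the origin on the work surface. World frame = base frame: x ahead of the robot, y to its left, z up, the work surface at z = 0. Lengths are in m, angles in rad, forces in N, time in s.
With the tool pointing down it reaches from about 0.375 to 0.975 m from the base axis. Payload 3.8 kg.
Tool frame: the origin (TCP) lies on the centre line of the jaws, within the pads' length; the fingertips stand 11 mm ahead of it and the grasp point (between the pads) lies 8 mm behind it (ctrl.tips_ahead is the distance from the TCP to the fingertips, in m); x points along the fingers, z is the direction in which the jaws open and shut, and the axes are right-handed (so a half turn about x gives the same grasp; the last joint's range is limited). The gripper opens to 88 mm and grips with 3 to 60 N. Pads are 18 mm wide; open, the fingers measure 123 mm over their backs; the gripper's body (75 mm by 187 mm) begins 45 mm behind the grasp point.
Start: joints at [1.065, 0.264, 1.604, -0, 1.274, -0.037], TCP at [0.305, 0.602, 0.25] pointing down, gripper open.
Joint ranges: [-2.63, 2.63], [-0.94, 2.18], [0.31, 2.57], [-1.31, 4.45], [0, 2.66], [-2.55, 2.55]. Speed limits (rad/s): [2.57, 2.57, 3.14, 3.14, 3.14, 3.14].

### API

Orientations are given as a unit quaternion [x, y, z, w].
In Python, from rig import ctrl, camera, get_calibration, find_in, spot_point gives the robot as it stands. The module is installed in compiled form; this text tells all that it offers.
- The arm moves only by the tool step_arm, never from a script. Its argument "steps" is a list of rows, each a list of 7 numbers: the gripper's target within -1 to 1 (fully open at 1, half-way at 0, shut at -1), then the shift along the tool's x, y, z in mm, then the turn, a rotation vector about the tool's x, y, z in degrees. A call has 1 to 8 rows; each row shifts and turns the commanded pose from where the row before left it, along the tool's axes as they then stand; what a row does not reach is not made up. A row lasts 1/10 s, in which the tool goes at most 50 mm and 8.59 degrees, less where a joint would pass 70% of its speed; a pose out of reach is approached as far as the arm can. A call is refused whole if a number of a shift passes 50 or a number of a turn 8.59, either way. A call with a gripper value outside its range is refused whole. The fingers move at their own pace and stop on an object; "force" is the grip in N (left out, the last holds). Time passes only in rows, so rows that do not move let the fingers close. It gives the time, the measured TCP pose, the force and the opening at its end, in the units of the state.
- ctrl.read_state(): the state, without advancing time (a new reading comes with each control period).
- camera(name): name is "scene" or "top"; returns the picture (480x640x3 uint8, red, green, blue); there is no depth.
- get_calibration(name): a dict with "intrinsics" (3x3 intrinsics, pixels), "k1" (the pictures are not rectified: a ray, as slopes to the right and down, at radius r is drawn at 1 + k1 r^2 times it, then the intrinsics apply), "view" (4x4, takes a point from world to camera coordinates). Camera axes: x right, y down, z forward; pixel columns grow to the right and rows downward; lengths in m; the calibration is good to about 2 mm. A picture is of the moment at which its call begins. get_calibration takes no time and is no camera call.
- ctrl.close_job(): hands the job in, once; it reports no verdict.
Trained networks look in the newest picture that a camera, given by its name, has taken for a name from the list of things; names that differ only in an ending like _2 or _b are one class to them, and where a whole thing is asked for, a point or a joint stands for the part that bears it (a point fixed in the world has none). Each returns a list of dicts, best first, with "p" (0 to 1); they miss things now and then, are a little off and sometimes report something else, mostly with a low value. They report only what shows in the picture. A call takes as long as a camera call. They do not tell look-alikes from the thing itself.
- find_in(camera, target): "position" ([column, row] in pixels, amid what is visible of it).
- spot_point(camera, target): "position" ([column, row] in pixels: a listed point, or the origin of a listed thing).
The state is a dict: "clock": time; "q": joint angles; "qd": joint speeds; "tau": joint torques, N m; "eef_pos": TCP position; "tcp_rot": TCP orientation; "ft_force": force on the tool from outside, world axes, zero at the start; "torque": the same for the moment, N m; "gripper_width": finger opening in m.
Only numpy, scipy, OpenCV 4.12 (cv2) and the standard library are available. Lean on these libraries where they do the work, as an engineer would, in place of code of your own. Each camera call takes 0.05 s, during which the arm holds its last target. There are 200 camera calls.

## Working session

There is one attempt and no reset: what is moved stays moved. The work goes in short steps, Python scripts to look and compute and a tool call to move; the robot and the scene stay as the last step left them, time stands still between calls to the robot, and variables do not carry over. Pictures are saved under pics/ and viewed, about 8 in all and at most 12, crops included, and the job is handed in when it is done.

Besides the shell and the picture viewer there is one more tool, called after ">>>" in YAML: its name, and indented under it one key for each argument. step_arm: Moves the arm, as the interface text tells. Its arguments: {"type":"object","properties":{"steps":{"type":"array"},"force":{"type":"number"}},"required":["steps"]}

```bash
mkdir -p pics; cat > h.py <<'E'
import numpy as np, cv2
from rig import ctrl, camera, get_calibration, find_in, spot_point
from scipy.spatial.transform import Rotation as R
def snap(n,f):
    im=camera(n); cv2.imwrite(f'pics/{f}.png',im[:,:,::-1]); return im
def ray(n,px):
    c=get_calibration(n);K=np.array(c['intrinsics']);V=np.array(c['view'])
    d=np.array([(px[0]-K[0,2])/K[0,0],(px[1]-K[1,2])/K[1,1]])
    u=d.copy()
    for _ in range(20): u=d/(1+c['k1']*(u@u))
    w=V[:3,:3].T@np.array([u[0],u[1],1]); o=-V[:3,:3].T@V[:3,3]
    return o,w
def onz(n,px,z):
    o,w=ray(n,px); return o+w*(z-o[2])/w[2]
def proj(n,p):
    c=get_calibration(n);K=np.array(c['intrinsics']);V=np.array(c['view'])
    q=V[:3,:3]@np.array(p)+V[:3,3];u=q[:2]/q[2];u=u*(1+c['k1']*(u@u))
    return np.array([K[0,0]*u[0]+K[0,2],K[1,1]*u[1]+K[1,2]])
def tri(a,b):
    (o1,w1),(o2,w2)=ray('top',a),ray('scene',b)
    t=np.linalg.lstsq(np.c_[w1,-w2],o2-o1,rcond=None)[0]
    p,q=o1+w1*t[0],o2+w2*t[1]
    return (p+q)/2,np.linalg.norm(p-q)
E
python3 - <<'E'
from h import *
np.set_printoptions(precision=4,suppress=True)
a=snap('top','t0');b=snap('scene','s0')
for n in('top','scene'):
    print(n,np.linalg.inv(np.array(get_calibration(n)['view']))[:3,3])
    for t in 'carrier pin_hole clip clip_loop clip_tip bar_hinge bar_handle tray bottle_a beaker dropper'.split():
        print(n,t,[(np.round(d['position']).tolist(),round(d['p'],2)) for d in spot_point(n,t)[:4]])
s=ctrl.read_state();print(s)
E
```

```text
top [ 0.4485 -0.0372  0.9116]
top carrier [([251.0, 264.0], 0.71)]
top pin_hole [([276.0, 244.0], 0.83), ([253.0, 259.0], 0.59), ([377.0, 336.0], 0.36)]
top clip [([276.0, 247.0], 0.65), ([296.0, 146.0], 0.64)]
top clip_loop [([323.0, 130.0], 0.87), ([277.0, 219.0], 0.78), ([239.0, 348.0], 0.77), ([223.0, 267.0], 0.53)]
top clip_tip [([282.0, 267.0], 0.86), ([278.0, 165.0], 0.8), ([264.0, 394.0], 0.57)]
top bar_hinge [([182.0, 265.0], 0.91), ([276.0, 247.0], 0.17)]
top bar_handle [([224.0, 267.0], 0.74), ([304.0, 277.0], 0.59)]
top tray [([454.0, 289.0], 0.91), ([303.0, 276.0], 0.15)]
top bottle_a [([224.0, 268.0], 0.42)]
top beaker [([372.0, 209.0], 0.71)]
top dropper [([377.0, 336.0], 0.87)]
scene [ 1.426  -0.1469  0.6922]
scene carrier [([387.0, 261.0], 0.91)]
scene pin_hole [([364.0, 220.0], 0.74)]
scene clip [([370.0, 350.0], 0.91), ([364.0, 220.0], 0.83), ([364.0, 205.0], 0.58)]
scene clip_loop [([338.0, 371.0], 0.87), ([377.0, 219.0], 0.57), ([371.0, 242.0], 0.53)]
scene clip_tip [([354.0, 211.0], 0.79), ([385.0, 329.0], 0.7), ([352.0, 202.0], 0.49)]
scene bar_hinge [([432.0, 204.0], 0.97)]
scene bar_handle [([332.0, 209.0], 0.75), ([409.0, 246.0], 0.23)]
scene tray [([197.0, 261.0], 0.64)]
scene bottle_a [([382.0, 256.0], 0.94), ([408.0, 246.0], 0.73)]
scene beaker [([276.0, 307.0], 0.63)]
scene dropper [([270.0, 234.0], 0.56), ([436.0, 205.0], 0.5)]
{'clock': 1.2, 'q': array([ 1.0651,  0.2639,  1.604 ,  0.    ,  1.2737, -0.0369]), 'qd': array([-0.0019,  0.001 ,  0.0012,  0.    ,  0.0005, -0.0001]), 'tau': array([  0.0008, -50.2065, -35.7256,   0.0731,   0.0183,  -0.    ]), 'eef_pos': array([0.305 , 0.6022, 0.2497]), 'tcp_rot': array([-0.3702,  0.6025,  0.3702,  0.6025]), 'ft_force': array([-0.181 ,  0.5603,  0.1599]), 'torque': array([-0.034 ,  0.0302, -0.0116]), 'gripper_width': 0.08812947634304862}
```

View pics/t0.png

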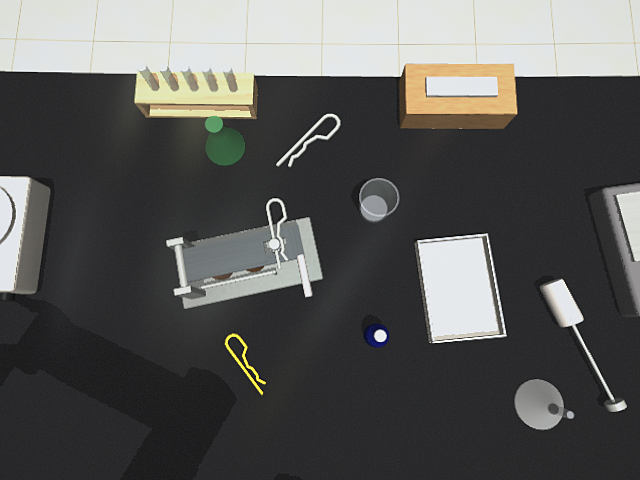

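View pics/s0.png

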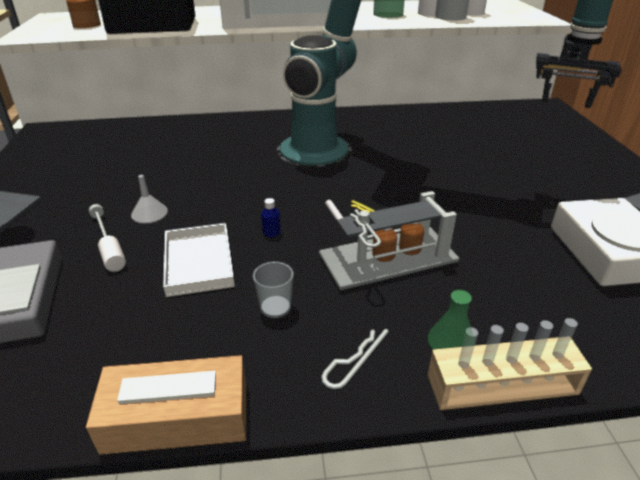

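The top picture shows three look-alikes: the steel clip in the pin (loop about (277,205)), a larger loose steel clip (310,140) and a yellow one (245,362). I choose the one in the pin, because it is steel and the smaller of the two steel ones. I'll check it in a close crop.

```bash
python3 - <<'E'
import cv2
a=cv2.imread('pics/t0.png')[190:315,160:340];b=cv2.imread('pics/s0.png')[185:290,310:470]
cv2.imwrite('pics/c0.png',cv2.resize(a,None,fx=4.4,fy=4.4,interpolation=cv2.INTER_CUBIC))
cv2.imwrite('pics/c1.png',cv2.resize(b,None,fx=5,fy=5,interpolation=cv2.INTER_CUBIC))
E
```

```text
(no output)
```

View pics/c0.png

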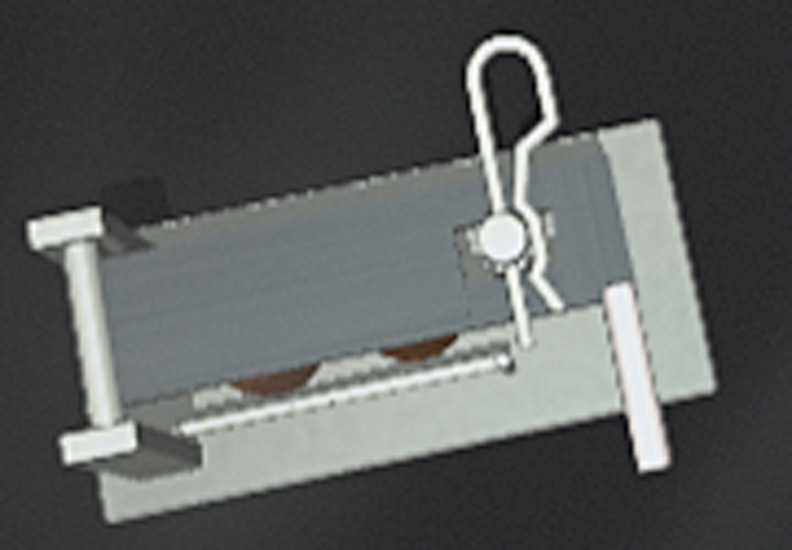

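View pics/c1.png

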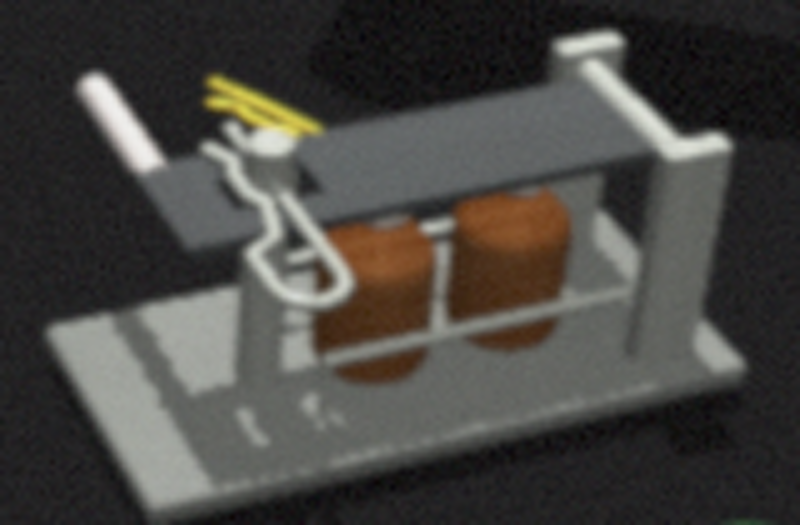

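```bash
cat >> h.py <<'E'
from scipy.optimize import least_squares
def fit(obs,x0,bias=False):
    def T(v,p): c,s=np.cos(v[2]),np.sin(v[2]); return [v[0]+c*p[0]-s*p[1],v[1]+s*p[0]+c*p[1],p[2]]
    f=lambda v:np.concatenate([proj(n,T(v,p))-px for n,px,p in obs])
    r=least_squares(f,x0,loss='soft_l1'); return r.x,r.fun.reshape(-1,2)
E
python3 - <<'E'
from h import *
np.set_printoptions(precision=4,suppress=True)
A=lambda u,v:np.array([(u+.5)/4.4-.5+160,(v+.5)/4.4-.5+190])
B=lambda u,v:np.array([(u+.5)/5-.5+310,(v+.5)/5-.5+185])
o=[('top',A(660,118),(.065,-.14,.02)),('top',A(716,388),(-.065,-.14,.02)),('top',A(108,522),(-.065,.14,.02)),
('top',A(503,238),(0,-.06,.141)),('top',A(652,466),(-.1,-.1,.121)),('top',A(527,345),(-.04,-.06,.122)),('top',A(508,38),(.087,-.074,.123)),
('scene',B(155,500),(.065,-.14,.02)),('scene',B(48,328),(-.065,-.14,.02)),('scene',B(745,363),(.065,.14,.02)),
('scene',B(272,141),(0,-.06,.141)),('scene',B(92,80),(-.1,-.1,.118)),('scene',B(205,147),(-.04,-.06,.122)),('scene',B(325,303),(.087,-.074,.120))]
for n in('top','scene'):
    v,r=fit([q for q in o if q[0]==n],[.45,0.05,.2]);print(n,v);print(r.T)
v,r=fit(o,[.45,0.05,.2]);print(v);print(r.T)
t=[('top',np.array(p),q) for p,q in zip([(416,240),(488,234),(505,336),(431,343)],[(.1,.07,.028),(.1,-.07,.028),(-.1,-.07,.028),(-.1,.07,.028)])]
print('tray',*fit(t,[.4,-.3,0]))
for n,p,q,z in(('beaker',(374,208),(275,308),.0),('dropper',(380,336),(270,200),.09)):print(n,onz('top',p,z),onz('scene',q,z))
print('dropper cap/base',onz('scene',(270,234),0), onz('top',(377,336),0))
E
```

```text
top [0.5776 0.0993 0.2225]
[[ 1.7961  2.5952  0.7796 -0.6751 -0.0535 -0.8119 -2.3889]
 [-0.5094  0.4912 -0.1816  0.0983  0.9022 -0.4323 -0.2654]]
scene [0.5771 0.1007 0.2287]
[[-2.441  -2.5425 -0.9191  0.3864  0.3634  5.5888  1.0739]
 [ 1.5712 -0.5552 -0.1048 -0.6675  0.3583 -3.995   0.8609]]
[0.5774 0.1    0.2257]
[[ 1.2958  2.2789  0.5364 -1.117  -0.3356 -1.1788 -2.9626 -2.9564 -2.8461
  -1.1807  0.0092  0.1182  5.278   0.5413]
 [-0.6216  0.329   0.0934  0.0783  0.7734 -0.467  -0.2762  1.5843 -0.5803
   0.1318 -0.6134  0.3549 -3.9539  0.9395]]
tray [ 0.5311 -0.3128  0.1035] [[ 0.5988 -0.1742]
 [-0.8338 -0.4445]
 [ 0.0959  0.6708]
 [ 0.0256 -0.0183]]
beaker [ 0.6954 -0.1528  0.    ] [ 0.6996 -0.1509  0.    ]
dropper [ 0.4365 -0.149   0.09  ] [ 0.4371 -0.1457  0.09  ]
dropper cap/base [ 0.4447 -0.1513  0.    ] [ 0.4351 -0.1553  0.    ]
```

The crops show the clip through the pin, with its loop middle at about (517,107) in c0, so the choice holds. Now I'll work out the loop position and the tool moves.

```bash
cat >> h.py <<'E'
np.set_printoptions(precision=4,suppress=True)
def go(pos,zdir):
    "tool down, jaws along zdir (world xy, sign free): turn in tool frame (deg), then shift in turned tool frame (mm)"
    s=ctrl.read_state(); r=R.from_quat(s['tcp_rot'])
    x=np.array([0,0,-1.]); best=None
    for k in(1,-1):
        z=k*np.array([zdir[0],zdir[1],0])/np.hypot(*zdir[:2]); M=R.from_matrix(np.c_[x,np.cross(z,x),z])
        rv=(r.inv()*M).as_rotvec(degrees=True)
        if best is None or np.linalg.norm(rv)<np.linalg.norm(best[0]): best=(rv,M)
    print('pos',s['eef_pos'],'clock',s['clock'],'w',s['gripper_width'],'f',s['ft_force'])
    print('turn',best[0],'shift',best[1].inv().apply(np.array(pos)-s['eef_pos'])*1e3)
    print('tool axes x,y,z (rows) after turn\n',best[1].as_matrix().T)
E
python3 - <<'E'
from h import *
A=lambda u,v:np.array([(u+.5)/4.4-.5+160,(v+.5)/4.4-.5+190])
B=lambda u,v:np.array([(u+.5)/5-.5+310,(v+.5)/5-.5+185])
tip,l,loop,end,pin=[onz('top',A(*p),z) for p,z in(((527,345),.122),((481,100),.122),((517,107),.122),((508,39),.122),((503,238),.141))]
print(tip,l,loop,end,pin,tri(A(503,238),B(272,141)), tri(A(508,39),B(328,303)))
d=l-tip;print('yaw leg',np.arctan2(d[1],d[0]))
for v in([.5774,.1,.2257],):
    c,s=np.cos(v[2]),np.sin(v[2]);print('model loop',v[0]+c*.0575+s*.074,v[1]+s*.0575-c*.074,'pin',v[0]+s*.06,v[1]-c*.06,'handle',v[0]-c*.075+s*.1,v[1]-s*.075-c*.1)
y=.21
go([loop[0],loop[1],.2],[-np.sin(y),np.cos(y)])
E
```

```text
[0.551  0.0305 0.122 ] [0.652  0.0523 0.122 ] [0.6492 0.0374 0.122 ] [0.6782 0.042  0.122 ] [0.591  0.0396 0.141 ] (array([0.5913, 0.0406, 0.1398]), np.float64(0.0017555379205788034)) (array([0.6786, 0.0446, 0.1221]), np.float64(0.005291688745842726))
yaw leg 0.2131712968678484
model loop 0.6500020284771639 0.040744658797699174 pin 0.5908273197973947 0.04152173837178048 handle 0.5266810392937167 -0.014247919127109238
pos [0.305  0.6022 0.2497] clock 1.2 w 0.08812947634304862 f [-0.181   0.5603  0.1599]
turn [-38.8936   0.0012  -0.0012] shift [  49.71   -218.975  -624.1023]
tool axes x,y,z (rows) after turn
 [[ 0.      0.     -1.    ]
 [-0.978  -0.2085  0.    ]
 [-0.2085  0.978   0.    ]]
```

>>> step_arm:
  steps:
    - [0.25,0,0,0,-7.8,0,0]
    - [0.25,0,0,0,-7.8,0,0]
    - [0.25,0,0,0,-7.8,0,0]
    - [0.25,0,0,0,-7.8,0,0]
    - [0.25,0,0,0,-7.7,0,0]
    - [0.25,0,-13,-39,0,0,0]
    - [0.25,0,-13,-39,0,0,0]
    - [0.25,0,-13,-39,0,0,0]
  force: 30

```text
clock: 2.0
eef_pos: [0.3678, 0.4949, 0.2496]
tcp_rot: [0.55, -0.444, -0.55, -0.444]
ft_force: [0.7, 0.7, 0.4]
gripper_width: 0.0547
```

>>> step_arm:
  steps:
    - [0.25,0,-14,-39,0,0,0]
    - [0.25,0,-14,-39,0,0,0]
    - [0.25,0,-14,-39,0,0,0]
    - [0.25,0,-14,-39,0,0,0]
    - [0.25,0,-14,-39,0,0,0]
    - [0.25,0,-14,-39,0,0,0]
    - [0.25,0,-14,-39,0,0,0]
    - [0.25,0,-14,-39,0,0,0]

```text
clock: 2.8
eef_pos: [0.5429, 0.2126, 0.25]
tcp_rot: [0.55, -0.445, -0.55, -0.445]
ft_force: [-0.2, 0.4, 0.5]
gripper_width: 0.0554
```

>>> step_arm:
  steps:
    - [0.25,0,-14,-39,0,0,0]
    - [0.25,0,-14,-39,0,0,0]
    - [0.25,0,-14,-39,0,0,0]
    - [0.25,0,-14,-39,0,0,0]
    - [0.25,10,-12,-39,0,0,0]
    - [0.25,0,0,0,0,0,0]
    - [0.25,0,0,0,0,0,0]
    - [0.25,0,0,0,0,0,0]

```text
clock: 3.6
eef_pos: [0.6489, 0.0384, 0.2398]
tcp_rot: [-0.55, 0.445, 0.55, 0.445]
ft_force: [0.6, 0.2, 0.4]
gripper_width: 0.055
```

```bash
python3 - <<'E'
from h import *
go([.6495,.039,.2],[-np.sin(.21),np.cos(.21)])
E
```

```text
pos [0.6489 0.0384 0.2398] clock 3.6 w 0.05504489991423342 f [0.5517 0.2073 0.4155]
turn [ 0.0254  0.0357 -0.0092] shift [39.7919 -0.6712  0.4997]
tool axes x,y,z (rows) after turn
 [[ 0.      0.     -1.    ]
 [-0.978  -0.2085  0.    ]
 [-0.2085  0.978   0.    ]]
```

>>> step_arm:
  steps:
    - [0.25,30,0,0,0,0,0]
    - [0.25,30,0,0,0,0,0]
    - [0.25,30,0,0,0,0,0]
    - [0.25,0,0,0,0,0,0]
    - [0.25,0,0,0,0,0,0]

```text
clock: 4.1
eef_pos: [0.6488, 0.0388, 0.1499]
tcp_rot: [-0.55, 0.445, 0.55, 0.444]
ft_force: [0.3, 0.2, 0.8]
gripper_width: 0.0552
```

```bash
python3 - <<'E'
from h import *
b=snap('scene','s1')
print(ctrl.read_state()['eef_pos'])
cv2.imwrite('pics/c2.png',cv2.resize(b[130:290,290:450,::-1],None,fx=3.7,fy=3.7,interpolation=cv2.INTER_CUBIC))
E
```

```text
[0.6499 0.0386 0.1514]
```

View pics/c2.png

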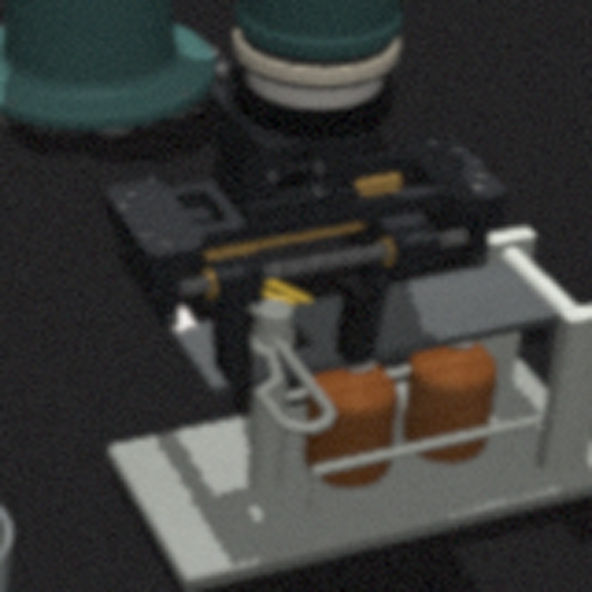

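The crop shows the open fingers straddling the loop in the pin: fingers at about (235,370) and (360,330), loop at about (298,400). The aim is good, so I'll descend and grip.

>>> step_arm:
  steps:
    - [0.25,13,0,0,0,0,0]
    - [0.25,13,0,0,0,0,0]
    - [0.25,0,0,0,0,0,0]
    - [-0.6,0,0,0,0,0,0]
    - [-0.6,0,0,0,0,0,0]
    - [-0.6,0,0,0,0,0,0]
    - [-0.6,0,0,0,0,0,0]
    - [-0.6,0,0,0,0,0,0]
  force: 30

```text
clock: 4.95
eef_pos: [0.6497, 0.0375, 0.1241]
tcp_rot: [0.55, -0.445, -0.549, -0.445]
ft_force: [0.3, 1.6, 0.0]
gripper_width: 0.0325
```

Gripped at 33 mm, near the loop's 34 mm. Pulling along the clip's +x, which is tool -y.

>>> step_arm:
  steps:
    - [-0.6,0,-5,0,0,0,0]
    - [-0.6,0,-10,0,0,0,0]
    - [-0.6,0,-12,0,0,0,0]
    - [-0.6,0,-12,0,0,0,0]
    - [-0.6,0,-12,0,0,0,0]
    - [-0.6,0,-12,0,0,0,0]
    - [-0.6,0,-12,0,0,0,0]
    - [-0.6,0,-10,0,0,0,0]

```text
clock: 5.75
eef_pos: [0.7337, 0.0557, 0.1236]
tcp_rot: [0.55, -0.445, -0.55, -0.445]
ft_force: [-0.2, 0.2, -0.5]
gripper_width: 0.033
```

```bash
python3 - <<'E'
from h import *
a=snap('top','t2');b=snap('scene','s2')
s=ctrl.read_state();print(s['eef_pos'],s['gripper_width'],s['ft_force'],s['clock'])
c=np.hstack([cv2.resize(x,(400,400),interpolation=cv2.INTER_CUBIC) for x in(a[160:290,210:340,::-1],b[150:310,290:450,::-1])])
cv2.imwrite('pics/c3.png',c)
for n in('top','scene'):
    for t in('clip_tip','clip_loop'):print(n,t,[(np.round(d['position']).tolist(),round(d['p'],2)) for d in spot_point(n,t)[:4]])
E
```

```text
[0.7339 0.0558 0.1236] 0.03288292579072136 [ 0.4394  0.0642 -0.9876] 5.85
top clip_tip []
top clip_loop [([325.0, 128.0], 0.58)]
scene clip_tip [([388.0, 329.0], 0.88), ([354.0, 201.0], 0.46)]
scene clip_loop [([341.0, 369.0], 0.9), ([198.0, 264.0], 0.58), ([387.0, 266.0], 0.53)]
```

View pics/c3.png

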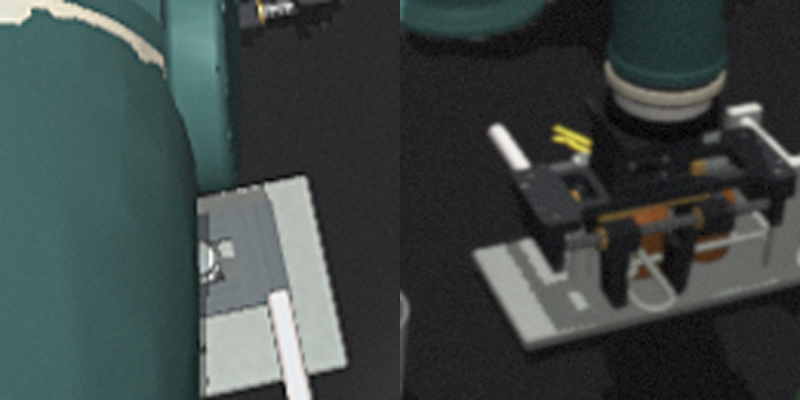

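The crop shows the clip drawn out of the pin, its loop held between the fingers at (650,290) on the right side. The plate is still shut. Next is lifting and carrying it to the tray.

>>> step_arm:
  steps:
    - [-0.6,-20,0,0,0,0,0]
    - [-0.6,-30,0,0,0,0,0]
    - [-0.6,-30,0,0,0,0,0]
    - [-0.6,-30,0,0,0,0,0]
    - [-0.6,-10,0,0,0,0,0]
    - [-0.6,0,0,0,3,0,0]
    - [-0.6,0,0,0,3.1,0,0]
    - [-0.6,0,0,0,0,0,0]

```text
clock: 6.85
eef_pos: [0.7317, 0.0552, 0.2426]
tcp_rot: [-0.525, 0.474, 0.526, 0.473]
ft_force: [0.9, 1.0, -0.0]
gripper_width: 0.0326
```

```bash
python3 - <<'E'
from h import *
go([.5728,-.3087,.24],[-np.sin(.1035),np.cos(.1035)])
E
```

```text
pos [0.7317 0.0552 0.2426] clock 6.85 w 0.03260803050254257 f [ 0.9008  1.0468 -0.025 ]
turn [-0.0032  0.0048 -0.0882] shift [   2.6356  195.6015 -345.5246]
tool axes x,y,z (rows) after turn
 [[ 0.      0.     -1.    ]
 [-0.9946 -0.1033  0.    ]
 [-0.1033  0.9946 -0.    ]]
```

>>> step_arm:
  steps:
    - [-0.6,0,8,-14,0,0,0]
    - [-0.6,0,17,-30,0,0,0]
    - [-0.6,0,17,-30,0,0,0]
    - [-0.6,0,17,-30,0,0,0]
    - [-0.6,0,17,-30,0,0,0]
    - [-0.6,0,17,-30,0,0,0]
    - [-0.6,0,17,-30,0,0,0]
    - [-0.6,0,17,-30,0,0,0]

```text
clock: 7.65
eef_pos: [0.6275, -0.1826, 0.2431]
tcp_rot: [-0.525, 0.474, 0.526, 0.473]
ft_force: [0.2, -0.3, -0.9]
gripper_width: 0.0327
```

>>> step_arm:
  steps:
    - [-0.6,0,17,-30,0,0,0]
    - [-0.6,0,17,-30,0,0,0]
    - [-0.6,0,17,-30,0,0,0]
    - [-0.6,0,11,-20,0,0,0]
    - [-0.6,0,7,-12,0,0,0]
    - [-0.6,0,0,0,0,0,0]
    - [-0.6,0,0,0,0,0,0]
    - [-0.6,0,0,0,0,0,0]

```text
clock: 8.45
eef_pos: [0.5736, -0.3081, 0.2436]
tcp_rot: [-0.525, 0.473, 0.526, 0.473]
ft_force: [0.7, 0.3, -0.2]
gripper_width: 0.0327
```

```bash
python3 - <<'E'
from h import *
go([.5728,-.3087,.1],[-np.sin(.1035),np.cos(.1035)])
b=snap('scene','s3')
cv2.imwrite('pics/c4.png',cv2.resize(b[100:330,100:330,::-1],None,fx=2.6,fy=2.6,interpolation=cv2.INTER_CUBIC))
E
```

```text
pos [ 0.5736 -0.3081  0.2436] clock 8.45 w 0.03266670827342971 f [ 0.6995  0.3319 -0.196 ]
turn [0.0772 0.0333 0.0017] shift [143.5781   0.893   -0.55  ]
tool axes x,y,z (rows) after turn
 [[ 0.      0.     -1.    ]
 [-0.9946 -0.1033  0.    ]
 [-0.1033  0.9946 -0.    ]]
```

View pics/c4.png

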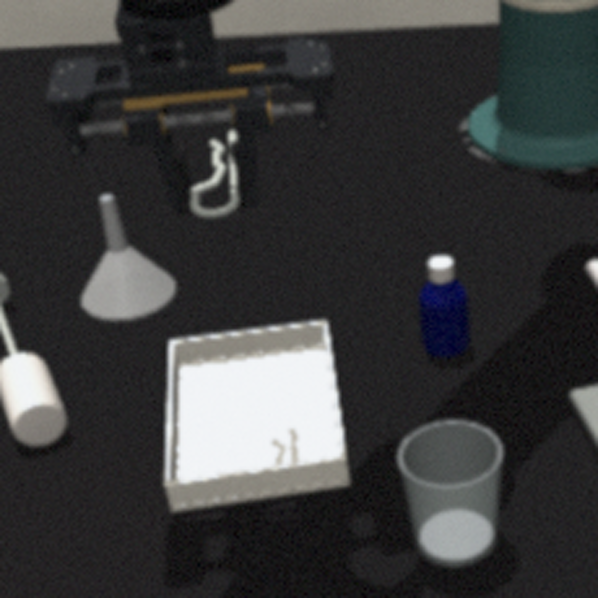

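The clip hangs level from the gripper over the tray, at about (215,175) in the crop. Lowering it.

>>> step_arm:
  steps:
    - [-0.6,20,0,0,0,0,0]
    - [-0.6,35,0,0,0,0,0]
    - [-0.6,35,0,0,0,0,0]
    - [-0.6,35,0,0,0,0,0]
    - [-0.6,35,0,0,0,0,0]
    - [-0.6,25,0,0,0,0,0]
    - [-0.6,15,0,0,0,0,0]
    - [-0.6,0,0,0,0,0,0]

```text
clock: 9.3
eef_pos: [0.572, -0.3073, 0.041]
tcp_rot: [-0.524, 0.473, 0.527, 0.473]
ft_force: [-0.0, 0.8, -0.5]
gripper_width: 0.0332
```

>>> step_arm:
  steps:
    - [-0.6,10,0,0,0,0,0]
    - [-0.6,10,0,0,0,0,0]
    - [-0.6,5,0,0,0,0,0]
    - [-0.6,0,0,0,0,0,0]
    - [-0.6,0,0,0,0,0,0]

```text
clock: 9.8
eef_pos: [0.5735, -0.3093, 0.019]
tcp_rot: [0.525, -0.473, -0.525, -0.473]
ft_force: [-0.2, -0.3, -0.5]
gripper_width: 0.0329
```

No contact yet. I'll lower 2 mm more, release with a modest opening, then retreat.

>>> step_arm:
  steps:
    - [-0.6,2,0,0,0,0,0]
    - [-0.6,0,0,0,0,0,0]
    - [0.25,0,0,0,0,0,0]
    - [0.25,0,0,0,0,0,0]
    - [0.25,0,0,0,0,0,0]
    - [0.25,0,0,0,0,0,0]
    - [0.25,0,0,0,0,0,0]

```text
clock: 10.5
eef_pos: [0.5733, -0.3091, 0.0168]
tcp_rot: [0.525, -0.473, -0.525, -0.473]
ft_force: [-0.1, -0.1, 0.7]
gripper_width: 0.055
```

>>> step_arm:
  steps:
    - [0.25,-20,0,0,0,0,0]
    - [0.25,-35,0,0,0,0,0]
    - [0.25,-35,0,0,0,0,0]
    - [0.25,-35,0,0,0,0,0]
    - [0.25,-35,0,0,0,0,0]
    - [0.25,-35,0,0,0,0,0]
    - [0.25,-30,0,0,0,0,0]
    - [0.25,0,0,0,0,0,0]

```text
clock: 11.3
eef_pos: [0.576, -0.3107, 0.2482]
tcp_rot: [0.529, -0.473, -0.522, -0.474]
ft_force: [-0.4, 0.1, 1.0]
gripper_width: 0.0549
```

```bash
python3 - <<'E'
from h import *
b=snap('scene','s4')
cv2.imwrite('pics/c5.png',cv2.resize(b[160:320,130:330,::-1],None,fx=3.5,fy=3.5,interpolation=cv2.INTER_CUBIC))
for t in('clip_tip','clip_loop'):
    d=spot_point('scene',t);print(t,[(np.round(e['position']).tolist(),round(e['p'],2),onz('scene',e['position'],.01)) for e in d[:4]])
v=.2257;c,s=np.cos(v),np.sin(v)
go([.5774-c*.075+s*.1,.1-s*.075-c*.1,.23],[-s,c])
E
```

```text
clip_tip [([384.0, 330.0], 0.73, array([0.7914, 0.047 , 0.01  ])), ([201.0, 246.0], 0.53, array([ 0.4876, -0.3101,  0.01  ])), ([382.0, 255.0], 0.49, array([0.5704, 0.0939, 0.01  ])), ([356.0, 202.0], 0.45, array([0.3401, 0.0739, 0.01  ]))]
clip_loop [([339.0, 372.0], 0.85, array([ 0.8791, -0.0495,  0.01  ])), ([199.0, 274.0], 0.59, array([ 0.5884, -0.3066,  0.01  ])), ([379.0, 218.0], 0.52, array([0.4218, 0.1184, 0.01  ]))]
pos [ 0.5728 -0.3088  0.2407] clock 11.45 w 0.05491213722650446 f [ 0.6153 -0.2971 -0.5758]
turn [-6.9903  0.0456 -0.0555] shift [ 10.6925 -20.9724 297.4253]
tool axes x,y,z (rows) after turn
 [[ 0.      0.     -1.    ]
 [-0.9746 -0.2238  0.    ]
 [-0.2238  0.9746 -0.    ]]
```

View pics/c5.png

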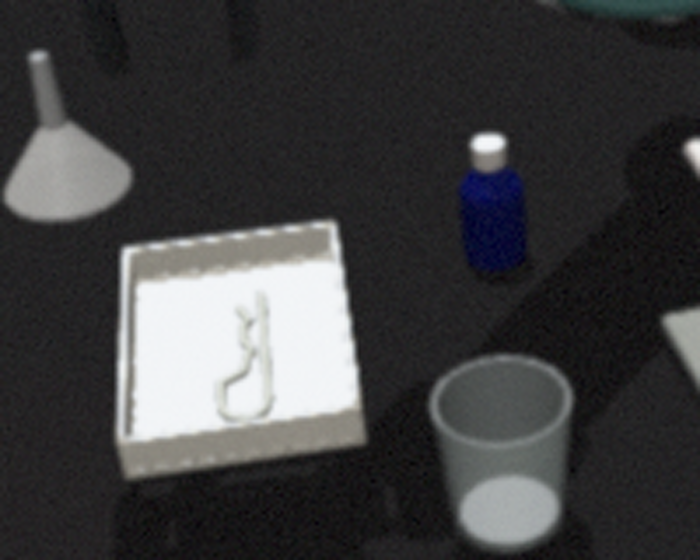

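The crop shows the clip flat in the tray: loop at about (245,405), tip at about (262,295). Beaker and blue bottle are upright. On to the handle.

>>> step_arm:
  steps:
    - [0.1,0,0,0,-7,0,0]
    - [0.1,0,-2,20,0,0,0]
    - [0.1,0,-3,35,0,0,0]
    - [0.1,0,-3,35,0,0,0]
    - [0.1,0,-3,35,0,0,0]
    - [0.1,0,-3,35,0,0,0]
    - [0.1,0,-2,35,0,0,0]
    - [0.1,0,-2,35,0,0,0]

```text
clock: 12.25
eef_pos: [0.5374, -0.0784, 0.2397]
tcp_rot: [-0.551, 0.441, 0.554, 0.441]
ft_force: [-0.4, 0.6, -0.4]
gripper_width: 0.0482
```

>>> step_arm:
  steps:
    - [0.1,0,-2,30,0,0,0]
    - [0.1,0,-1,22,0,0,0]
    - [0.1,0,0,15,0,0,0]
    - [0.1,0,0,0,0,0,0]
    - [0.1,0,0,0,0,0,0]
    - [0.1,0,0,0,0,0,0]

```text
clock: 12.85
eef_pos: [0.5273, -0.0157, 0.2414]
tcp_rot: [-0.553, 0.441, 0.553, 0.441]
ft_force: [-0.7, 0.1, -0.1]
gripper_width: 0.0484
```

```bash
python3 - <<'E'
from h import *
A=lambda u,v:np.array([(u+.5)/4.4-.5+160,(v+.5)/4.4-.5+190])
e,r=onz('top',A(653,468),.116),onz('top',A(618,287),.116)
B=lambda u,v:np.array([(u+.5)/5-.5+310,(v+.5)/5-.5+185])
print('handle end/root',e,r,np.linalg.norm(e-r),np.arctan2(*(r-e)[1::-1]))
print('scene end/root',onz('scene',B(93,84),.116),onz('scene',B(152,163),.116))
h=r+(e-r)*45/70;print('grip pt',h)
v=.2257;c,s=np.cos(v),np.sin(v)
print([.5774-c*.075+s*.1,.1-s*.075-c*.1])
go([h[0],h[1],.2],[-s,c])
E
```

```text
handle end/root [ 0.5032 -0.0207  0.116 ] [ 0.576  -0.0053  0.116 ] 0.07438057289348256 0.20885888613073705
scene end/root [ 0.5009 -0.0195  0.116 ] [ 0.5659 -0.0032  0.116 ]
grip pt [ 0.5292 -0.0152  0.116 ]
[np.float64(0.5266810392937167), np.float64(-0.014247919127109238)]
pos [ 0.5273 -0.0157  0.2414] clock 12.85 w 0.04842642778885306 f [-0.652   0.1121 -0.094 ]
turn [-0.0534 -0.0149 -0.026 ] shift [41.4102 -1.9595  0.0367]
tool axes x,y,z (rows) after turn
 [[ 0.      0.     -1.    ]
 [-0.9746 -0.2238  0.    ]
 [-0.2238  0.9746 -0.    ]]
```

>>> step_arm:
  steps:
    - [0.1,30,0,0,0,0,0]
    - [0.1,40,0,0,0,0,0]
    - [0.1,35,0,0,0,0,0]
    - [0.1,18,0,0,0,0,0]
    - [0.1,10,0,0,0,0,0]
    - [0.1,0,0,0,0,0,0]

```text
clock: 13.45
eef_pos: [0.5264, -0.0157, 0.1073]
tcp_rot: [-0.552, 0.441, 0.554, 0.44]
ft_force: [-0.2, -0.1, 0.3]
gripper_width: 0.0484
```

>>> step_arm:
  steps:
    - [-0.9,0,0,0,0,0,0]
    - [-0.9,0,0,0,0,0,0]
    - [-0.9,0,0,0,0,0,0]
    - [-0.9,0,0,0,0,0,0]
    - [-0.9,0,0,0,0,0,0]
    - [-0.9,0,0,0,0,0,0]
    - [-0.9,0,0,0,0,0,0]
  force: 20

```text
clock: 14.15
eef_pos: [0.5283, -0.0166, 0.1097]
tcp_rot: [0.555, -0.441, -0.552, -0.44]
ft_force: [1.3, -6.7, 0.7]
gripper_width: 0.0129
```

Handle gripped. Lifting along the 210 mm arc.

>>> step_arm:
  steps:
    - [-0.9,-5,0,-1,0,0,0]
    - [-0.9,-15,0,1,0,0,0]
    - [-0.9,-20,0,3,0,0,0]
    - [-0.9,-19.5,0,5,0,0,0]
    - [-0.9,-19,0,6.5,0,0,0]
    - [-0.9,-18.5,0,8.5,0,0,0]
    - [-0.9,0,0,0,0,0,0]
    - [-0.9,0,0,0,0,0,0]

```text
clock: 14.95
eef_pos: [0.5232, 0.0058, 0.2083]
tcp_rot: [0.555, -0.44, -0.551, -0.44]
ft_force: [0.1, -8.0, 3.9]
gripper_width: 0.0132
```

```bash
python3 - <<'E'
from h import *
v=.2257;c,s=np.cos(v),np.sin(v)
st=ctrl.read_state();p=st['eef_pos'];d=p-[.5774,.1,0]
X,Y,Z=c*d[0]+s*d[1],-s*d[0]+c*d[1],p[2]+.008
print('carrier',X,Y,Z,'r',np.hypot(Y-.11,Z-.116),'ang',np.degrees(np.arctan2(Z-.116,.11-Y)),st['ft_force'],st['torque'],st['gripper_width'])
E
```

```text
carrier -0.07391015119605679 -0.07968710529881742 0.2162525034167612 r 0.21455013949651108 ang 27.857128974259197 [ 0.131  -8.0382  3.8593] [-1.1711 -0.0282 -0.0474] 0.013196522808493419
```

The plate is following, at about 28°. A small radial force shows, so I'll bias the rest outward a little.

>>> step_arm:
  steps:
    - [-0.9,-10,0,2,0,0,0]
    - [-0.9,-16,0,10,0,0,0]
    - [-0.9,-16,0,13,0,0,0]
    - [-0.9,-15,0,14,0,0,0]
    - [-0.9,-13.5,0,14.5,0,0,0]
    - [-0.9,-12,0,16,0,0,0]
    - [-0.9,0,0,0,0,0,0]
    - [-0.9,0,0,0,0,0,0]

```text
clock: 15.75
eef_pos: [0.5073, 0.0745, 0.291]
tcp_rot: [0.555, -0.44, -0.552, -0.44]
ft_force: [-1.4, -4.8, 8.8]
gripper_width: 0.0133
```

```bash
cat > a.py <<'E'
from h import *
v=.2257;c,s=np.cos(v),np.sin(v)
st=ctrl.read_state();p=st['eef_pos'];d=p-[.5774,.1,0]
X,Y,Z=c*d[0]+s*d[1],-s*d[0]+c*d[1],p[2]+.008
print('carrier',X,Y,Z,'r',np.hypot(Y-.11,Z-.116),'ang',np.degrees(np.arctan2(Z-.116,.11-Y)),st['ft_force'],st['torque'],st['gripper_width'])
E
python3 a.py
```

```text
carrier -0.07402712710158872 -0.00916010879598611 0.2989605811817655 r 0.218343091932492 ang 56.92426750800323 [-1.3606 -4.7547  8.8322] [-0.7737  0.0941 -0.0874] 0.013275332068836541
```

>>> step_arm:
  steps:
    - [-0.9,-7,0,5,0,0,0]
    - [-0.9,-8,0,11,0,0,0]
    - [-0.9,-8,0,17,0,0,0]
    - [-0.9,-6.5,0,18,0,0,0]
    - [-0.9,-5,0,18.5,0,0,0]
    - [-0.9,-3.5,0,19,0,0,0]
    - [-0.9,0,0,0,0,0,0]
    - [-0.9,0,0,0,0,0,0]

```text
clock: 16.55
eef_pos: [0.487, 0.1621, 0.3275]
tcp_rot: [0.554, -0.439, -0.553, -0.441]
ft_force: [-0.3, 1.0, 6.2]
gripper_width: 0.0132
```

```bash
python3 a.py
```

```text
carrier -0.07421071550936942 0.08078746072392384 0.3354551474268368 r 0.2213909080858809 ang 82.4177077426223 [-0.322   0.9691  6.2436] [ 0.1046 -0.1123 -0.0132] 0.013189791212245476
```

>>> step_arm:
  steps:
    - [-0.9,-1.5,0,8,0,0,0]
    - [-0.9,-1,0,8,0,0,0]
    - [-0.9,0,0,0,0,0,0]
    - [-0.9,0,0,0,0,0,0]
    - [-0.9,0,0,0,0,0,0]

```text
clock: 17.05
eef_pos: [0.4834, 0.1777, 0.3292]
tcp_rot: [-0.553, 0.44, 0.553, 0.441]
ft_force: [1.2, 0.6, 4.6]
gripper_width: 0.0133
```

```bash
python3 a.py; python3 - <<'E'
from h import *
b=snap('scene','s5')
cv2.imwrite('pics/c6.png',cv2.resize(b[60:300,280:500,::-1],None,fx=2.5,fy=2.5,interpolation=cv2.INTER_CUBIC))
E
```

```text
carrier -0.07426355096306628 0.09672798227305049 0.33720725680424185 r 0.2216050471388282 ang 86.56647743480296 [1.1914 0.5699 4.5739] [ 0.0292 -0.3566 -0.0444] 0.013277031162629446
```

View pics/c6.png

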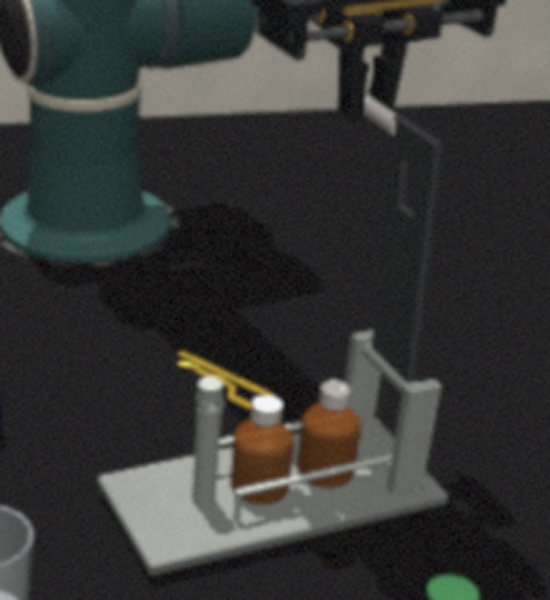

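The plate stands upright and both bottles are standing. Releasing and retreating upward.

>>> step_arm:
  steps:
    - [0.1,0,0,0,0,0,0]
    - [0.1,0,0,0,0,0,0]
    - [0.1,0,0,0,0,0,0]
    - [0.1,0,0,0,0,0,0]
    - [0.1,0,0,0,0,0,0]

```text
clock: 17.6
eef_pos: [0.4829, 0.177, 0.3283]
tcp_rot: [-0.553, 0.441, 0.553, 0.44]
ft_force: [0.1, -0.1, -1.3]
gripper_width: 0.0482
```

>>> step_arm:
  steps:
    - [0.1,-10,0,0,0,0,0]
    - [0.1,-15,0,0,0,0,0]
    - [0.1,-20,0,0,0,0,0]
    - [0.1,-20,0,0,0,0,0]
    - [0.1,-15,0,0,0,0,0]
    - [0.1,0,0,0,0,0,0]
    - [0.1,0,0,0,0,0,0]

```text
clock: 18.3
eef_pos: [0.4833, 0.1771, 0.4092]
tcp_rot: [0.553, -0.44, -0.553, -0.441]
ft_force: [-0.4, 0.3, 0.1]
gripper_width: 0.0485
```

```bash
python3 a.py; python3 - <<'E'
from h import *
b=snap('scene','s6')
cv2.imwrite('pics/c7.png',cv2.resize(b[60:340,140:500,::-1],None,fx=2.1,fy=2.1,interpolation=cv2.INTER_CUBIC))
E
```

```text
carrier -0.07445679996956737 0.09619176475506973 0.417222995382754 r 0.30153931801331973 ang 87.37536593785357 [-0.3614  0.2999  0.0999] [-0.0122  0.0052 -0.0049] 0.04850599624968318
```

View pics/c7.png

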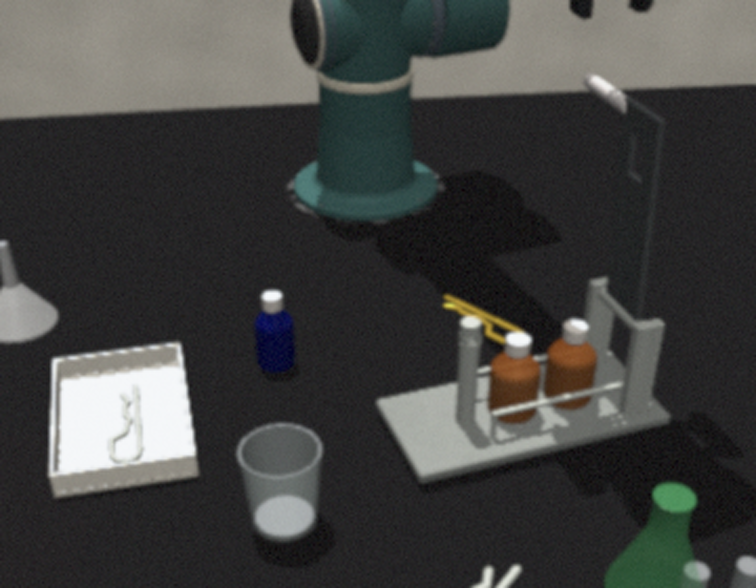

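The picture shows the plate upright and free, with its handle at (605,90). The clip lies in the tray at (127,425), all bottles and the beaker are standing, and the gripper is clear. Handing in.

```bash
python3 -c "
from rig import ctrl
print(ctrl.close_job())"
```

```text
the job is handed in; nothing more can be done
None
```

The job is done and handed in at about 18 s of the 61 s allowed; the interface reports no verdict. I pulled the small steel R-clip about 85 mm straight out of the locking pin and laid it in the white tray. I then swung the plate up by its handle and let go of it.

**Last checks:**
- **Clip:** the final picture shows it flat inside the tray, away from the walls.
- **Plate:** it stands upright, at about 86–87° (1.5 rad) worked out from the tool position just before release. The picture after release shows it still standing.
- **Other items:** both amber bottles, the beaker and the blue bottle are upright.
- **Robot:** the gripper is open and about 80 mm clear above the handle, with the force reading near zero.

**What disagreed:** while lifting, the measured radius came out at 215–222 mm instead of 210 mm, with up to about 10 N pushing outward on the tool. I put this down to my estimate of the carrier and handle position being several mm off, and shifted the path outward to match.

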